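Find the hidden release notch and spring the cutter drawer

TASK

The drawer of the blue cutter case is latched shut. Feel with a fingertip along the ledge at the back of the case for the notch that is hidden there, and press the sprung key inside it gently until the drawer springs open; then let the key come back up and leave the drawer open. Nothing is to be picked up, and the things on and beside the case stay where they are.

Things in the scene. Friction and masses are not known exactly. Their poses are not given: they have to be found in the camera images.
- cutter_case: low blue steel case fixed to the bench, 170 (x) x 380 (y) x 80 mm high, black mat on top. Origin: centre of its underside; x points to its back (away from the robot), y to its left, z up. Grey drawer front at x = -87 mm. At the back, in an alcove between two end housings as high as the case, lies the ledge (see ledge_left, ledge_right)
- ledge_left (a point): middle of the left (+y) end of the ledge's top face, at [67, 97, 34] mm in the case's frame. The ledge is a rigid black bar in segments, 194 mm long (y -97 to 97), 32 mm deep (x 50 to 82, open to the back; end housings close it left and right), its flat top 34 mm above the bench, 46 mm below the case's top
- ledge_right (a point): middle of the ledge's right (-y) end, at [67, -97, 34] mm in the case's frame. The one notch in the ledge is 46 mm wide in y, as deep in x as the ledge, open above and to the back; its centre lies anywhere within 45 mm either side of the ledge's middle (y = 0) and is not reported. From above it looks like one more segment of the bar
- release (a joint): how far the key is pressed down, m: 0 up, 0.008 at its stop. The key is a black plate, 28 (x 52 to 80) x 43 mm, that fills the floor of the notch; its top is 24 mm above the bench, 10 mm below the ledge's top. Sprung: about 2 N to start, 5 N at the stop; the drawer is freed after about 5 mm
- drawer (a joint): how far the drawer stands out of the case towards -x of the case, m: 0 shut (latched), 0.05 open. Once freed it is driven out by its own spring and stays open
- tape_roll: roll of brown tape, 74 mm across, 25 mm high, lying loose on the left half of the case's top. Origin: centre of its underside
- hex_nut: big steel hexagon nut, 35 x 30 x 16 mm, lying loose on the right half of the case's top. Origin: centre of its underside
- padlock: brass padlock, 59 x 38 x 13 mm, lying loose on the bench left of the case. Origin: centre of its underside
- spring_clamp: orange spring clamp, 100 x 55 x 16 mm, lying loose on the bench right of the case. Origin: centre of its underside

How it is judged:
On the way:
1. the key in the notch is pressed down by the fingers (value of joint release above 0.004 m and contact force between the fingers and cutter_case above 0.5 N), for 0.1 s.
At the end, for the whole second after the job is handed in: the drawer stands open (at least 42 mm) and still, the key is back up (within 1.5 mm), and the tape, nut, padlock and clamp are within 30 mm of where they began (value of joint drawer above 0.042 m and value of joint release below 0.0015 m and velocity of joint drawer below 0.01 m/s and distance of each of tape_roll, hex_nut, padlock, spring_clamp from where it was at the start of the episode below 0.03 m); the robot touches nothing.
It fails at once if the roll of tape is moved more than 30 mm (picked up, carried or knocked away) (distance of tape_roll from where it was at the start of the episode above 0.03 m).
It fails at once if the nut is moved more than 30 mm (picked up, carried or knocked away) (distance of hex_nut from where it was at the start of the episode above 0.03 m).
It fails at once if the padlock is moved more than 30 mm (picked up, carried or knocked away) (distance of padlock from where it was at the start of the episode above 0.03 m).
It fails at once if the spring clamp is moved more than 30 mm (picked up, carried or knocked away) (distance of spring_clamp from where it was at the start of the episode above 0.03 m).
It fails at once if the robot strikes or presses the case with more than 60 N (contact force between any of the arm, the fingers and cutter_case above 60 N).
It also fails if it takes over 51 s, if anything falls off the work surface, if the arm or the gripper's body presses on something with over 40 N, if the wrist force passes 120 N, or if a joint passes its speed limit or range.

ROBOT

A 6-joint arm with a two-finger parallel gripper is mounted at the origin on a cart in front of the work surface, level with it; the furniture and walls round the work are solid. World frame = base frame: x ahead of the robot, y to its left, z up, the work surface at z = 0. Lengths are in m, angles in rad, forces in N, time in s.
With the tool pointing down it reaches from about 0.275 to 0.825 m from the base axis. Payload 4.9 kg.
Tool frame: the origin (TCP) lies on the centre line of the jaws, within the pads' length; the fingertips stand 17 mm ahead of it and the grasp point (between the pads) lies 2 mm behind it (env.tips_ahead is the distance from the TCP to the fingertips, in m); z points along the fingers, y is the direction in which the jaws open and shut (so a half turn about z gives the same grasp; the last joint's range is limited). The gripper opens to 85 mm and grips with 20 to 120 N. Pads are 22 mm wide; open, the fingers measure 114 mm over their backs; the gripper's body (76 mm by 85 mm) begins 54 mm behind the grasp point. The pads swing forward as they close: fully open they stand 13 mm farther back than shut.
Start: joints at [1.007, 0.326, -0.193, 1.052, 0, 1.437], TCP at [0.229, 0.5, 0.225] pointing down, gripper open.
Joint ranges: [-2.65, 2.65], [-0.97, 1.79], [-1.3, 1.35], [-1.93, 2.1], [-1.47, 1.37], [-3.14, 3.14]. Speed limits (rad/s): [2.57, 2.57, 3.14, 3.14, 3.14, 3.14].

INTERFACE

Orientations are given as a unit quaternion [x, y, z, w].
In Python, from workcell import env, optics, workorder gives the robot as it stands. The module is installed in compiled form; this text tells all that it offers. Calls block until the motion is done:
- env.move_to(position, orientation): joint-space move of the TCP to a pose.
- env.move_l(position, frame=None, v=0.15, threshold=None): straight line of the TCP; frame=None keeps the orientation; v is the mean speed in m/s. With threshold (N) it stops when the force on the tool has changed by that much, and returns True; else False.
- env.move_j(angles): joint-space move.
- env.command_gripper(opening): opening from 0.0 (shut) to 1.0 (fully open); the grip force is fixed at half the most; returns when the fingers have stopped.
- env.pause(seconds).
- env.ik(position, orientation): joint angles nearest the present ones, or None.
- optics.camera(name): name is "scene" or "top" or "wrist"; returns a dict with "pixels" (480x640x3 uint8, red, green, blue), "fx", "fy", "cx", "cy" (pixels), "R" (3x3) and "t" (3): a world point X has camera coordinates R X + t; the wrist camera has in their place "T_tool_cam" (4x4, takes a point from camera to tool coordinates, whose origin is the TCP and whose axes are the flange's). Camera axes: x right, y down, z forward; pixel columns grow to the right and rows downward; lengths in m; the calibration is good to about 2 mm. A picture is of the moment at which its call begins: read the wrist's pose just before it. There is no depth.
A pose or a line that the arm cannot do raises env.IKError and nothing moves.
- workorder.close_job(): hands the job in, once; it reports no verdict.
Readings, each from a call of its own:
- env.read_time(): time.
- env.read_qpos(): joint angles.
- env.read_dq(): joint speeds.
- env.read_effort(): joint torques, N m.
- env.read_eef_pos(): TCP position.
- env.read_tcp_rot(): TCP orientation.
- env.read_contact_force(): force on the tool from outside, world axes, zero at the start.
- env.read_torque(): the same for the moment, N m.
- env.read_width(): opening from 0.0 (shut) to 1.0 (fully open).
Only numpy, scipy, OpenCV 4.12 (cv2) and the standard library are available. Lean on these libraries where they do the work, as an engineer would, in place of code of your own. Each camera call takes 0.05 s, during which the arm holds its last target.

## Working session

There is one attempt and no reset: what is moved stays moved. The work goes in short steps, each a Python script; the robot and the scene stay as the last script left them, time stands still between calls to the robot, and variables do not carry over. Pictures are saved under pics/ and viewed, and the job is handed in when it is done.

```bash
mkdir -p pics
python3 - <<'E'
from workcell import env, optics
import cv2,pickle
d={}
for n in("scene","top","wrist"):
    c=optics.camera(n);d[n]=c
    cv2.imwrite(f"pics/{n}0.png",c["pixels"][:,:,::-1])
    print(n,{k:v for k,v in c.items() if k!="pixels"})
pickle.dump(d,open("c0.pkl","wb"))
print(env.read_time(),env.read_eef_pos(),env.read_tcp_rot(),env.read_contact_force(),env.tips_ahead)
E
```

```text
scene {'fx': 528.9846861640902, 'fy': 528.9846861640902, 'cx': 318.41446772177136, 'cy': 237.51412994278195, 'R': array([[ 0.87077025, -0.4915915 , -0.0098474 ],
       [-0.23361767, -0.39602513, -0.88802414],
       [ 0.4326453 ,  0.77556553, -0.45969137]]), 't': array([-0.45810367,  0.206865  ,  1.13170345])}
top {'fx': 482.98643113937675, 'fy': 482.98643113937675, 'cx': 313.8294204606328, 'cy': 240.04393748827752, 'R': array([[-0.02179584, -0.99975716,  0.00325031],
       [-0.9916195 ,  0.02120411, -0.12744081],
       [ 0.12734094, -0.00600075, -0.99184085]]), 't': array([0.06348552, 0.54107818, 0.99986053])}
wrist {'fx': 367.0910539415127, 'fy': 367.0910539415127, 'cx': 321.26566140697446, 'cy': 247.03251081220466, 'T_tool_cam': array([[-2.28082995e-05, -9.48584558e-01, -3.16523830e-01,
         8.15823955e-02],
       [ 9.99999996e-01,  4.25702182e-06, -8.48165037e-05,
         1.12508269e-03],
       [ 8.18030745e-05, -3.16523831e-01,  9.48584555e-01,
        -1.50204413e-01],
       [ 0.00000000e+00,  0.00000000e+00,  0.00000000e+00,
         1.00000000e+00]])}
0.15 [0.22893019 0.49960548 0.22407547] [ 2.13259046e-01  9.76995460e-01 -6.32422074e-04 -2.24884797e-04] [ 0.03819553 -0.26317144  0.03287987] 0.017
```

View pics/top0.png

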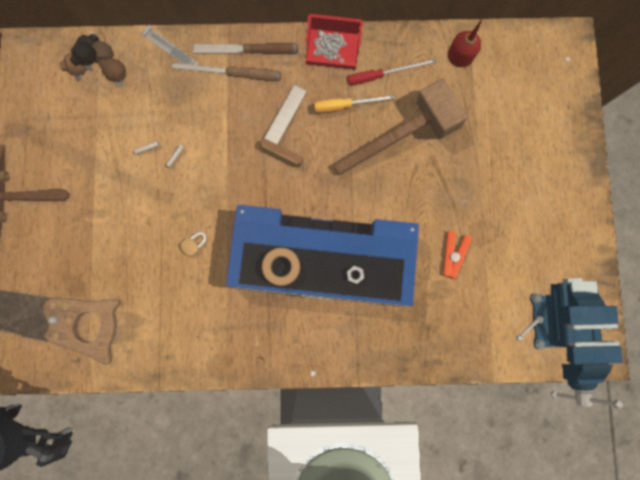

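View pics/scene0.png

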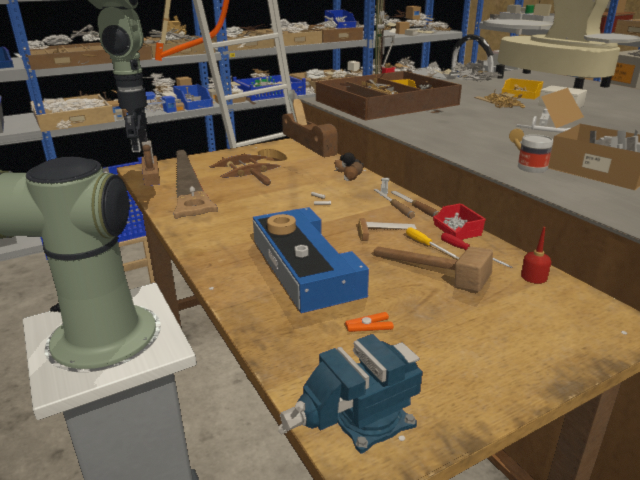

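The top view shows the blue case at about (229–419, 205–304), with the alcove at its back edge around (281–372, 216–235). The tape is at (281,267), the nut at (355,274), the padlock at (193,244) and the clamp at (457,255). I'll measure the case next.

```bash
cat > h.py <<'E'
import numpy as np,cv2,pickle
def ray(c,uv,z):
    R,t=c["R"],c["t"]; o=-R.T@t
    d=R.T@np.array([(uv[0]-c["cx"])/c["fx"],(uv[1]-c["cy"])/c["fy"],1])
    return o+d*(z-o[2])/d[2]
def proj(c,X):
    p=c["R"]@np.array(X)+c["t"]; return np.array([c["fx"]*p[0]/p[2]+c["cx"],c["fy"]*p[1]/p[2]+c["cy"]])
E
python3 - <<'E'
from h import *
d=pickle.load(open("c0.pkl","rb"));c=d["top"]
im=cv2.cvtColor(c["pixels"],cv2.COLOR_RGB2BGR);hsv=cv2.cvtColor(im,cv2.COLOR_BGR2HSV)
m=cv2.inRange(hsv,(105,120,40),(125,255,255));m[:,:200]=0;m[:,440:]=0
print("cam",-c["R"].T@c["t"])
cs,_=cv2.findContours(m,cv2.RETR_EXTERNAL,cv2.CHAIN_APPROX_NONE)
k=max(cs,key=cv2.contourArea);h=cv2.convexHull(k)
r=cv2.minAreaRect(h);b=cv2.boxPoints(r);print(r,b)
ap=cv2.approxPolyDP(h,4,True)[:,0];print(ap.tolist())
for p in ap: print(p,ray(c,p,.08)[:2])
o=im[190:320,210:440].copy();cv2.imwrite("pics/crop.png",cv2.resize(o,None,fx=3.4,fy=3.4,interpolation=cv2.INTER_CUBIC))
a=im[205:245,265:385].astype(float)*3;cv2.imwrite("pics/alc.png",cv2.resize(np.clip(a,0,255).astype(np.uint8),None,fx=6,fy=6,interpolation=cv2.INTER_CUBIC))
E
```

```text
cam [0.41060421 0.05799693 1.06045162]
((323.57672119140625, 254.771240234375), (183.9835205078125, 79.50809478759766), 6.009006023406982) [[227.92877 284.67673]
 [236.25208 205.60548]
 [419.22467 224.86575]
 [410.90137 303.937  ]]
[[238, 211], [257, 208], [416, 225], [411, 303], [229, 284]]
[238 211] [0.60017818 0.20704017]
[257 208] [0.60563937 0.16785177]
[416 225] [ 0.56317358 -0.15866445]
[411 303] [ 0.40447594 -0.14083226]
[229 284] [0.45056684 0.22549387]
```

View pics/crop.png

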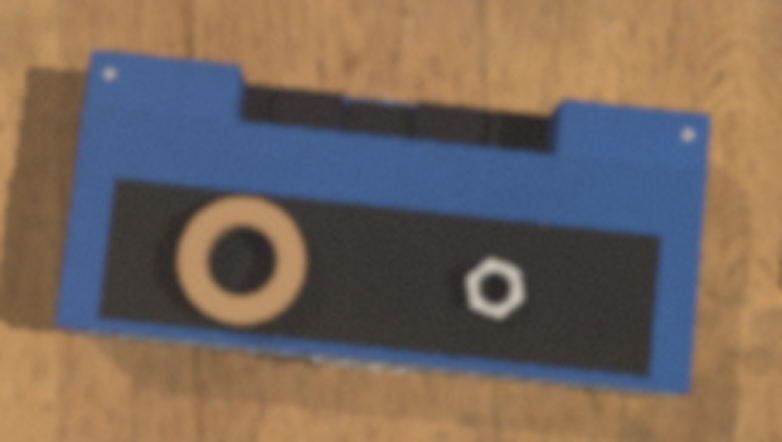

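View pics/alc.png

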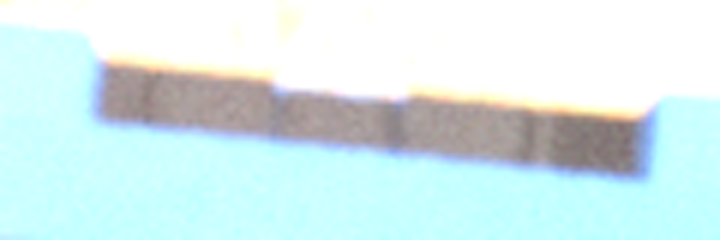

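The crop shows the end housings either side of the dark ledge. The segment at image x≈311–332 sits slightly lower, with a blue rim visible behind it, so it's probably the notch. I'll fit the case pose and then confirm the notch by touch.

Run:
```python
from h import *
d=pickle.load(open("c0.pkl","rb"));c=d["top"]
cr=lambda x,y:(210+x/3.4-.35,190+y/3.4-.35)
P=[ray(c,cr(*q),.08)[:2] for q in [(93,51),(709,114),(690,393),(58,327)]]
P=np.array(P);print(P)
print([np.linalg.norm(P[i]-P[(i+1)%4]) for i in range(4)])
model=np.array([[85,190],[85,-190],[-85,-190],[-85,190]])/1e3
A=P-P.mean(0);B=model
th=np.arctan2((B[:,0]*A[:,1]-B[:,1]*A[:,0]).sum(),(B*A).sum());R=np.array([[np.cos(th),-np.sin(th)],[np.sin(th),np.cos(th)]])
t=P.mean(0);print("pose",t,np.degrees(th),(B@R.T+t-P)*1e3)
w2c=lambda p:R.T@(p[:2]-t)*1e3
# alcove corners inner walls top z=.08
for q in[(241,68),(243,121),(556,102),(553,152)]: print("alcove",w2c(ray(c,cr(*q),.08)))
for u,v in[(275,85),(275,130),(397,95),(397,145),(150,90),(530,130)]:
    px=(265+u/6-.4,205+v/6-.4);print("seg",u,w2c(ray(c,px,.034)))
for n,q,z in[("tape",(241,260),.105),("nut",(495,288),.096)]: print(n,w2c(ray(c,cr(*q),z)))
np.savez("pose.npz",t=t,th=th)
# scene verify
s=d["scene"];im=cv2.cvtColor(s["pixels"],cv2.COLOR_RGB2BGR)
for p in[(85,190,80),(85,-190,80),(-85,-190,80),(-85,190,80),(-85,-190,0),(85,-190,0)]:
    w=R@np.array(p[:2])/1e3+t;u=proj(s,[*w,p[2]/1e3]);cv2.circle(im,tuple(int(x) for x in np.round(u)),2,(0,255,255),-1)
cv2.imwrite("pics/sc_v.png",cv2.resize(im[190:330,230:400],None,fx=4,fy=4))
```

```text
[[ 0.61354803  0.20907361]
 [ 0.56686662 -0.16333533]
 [ 0.39994159 -0.14382482]
 [ 0.44698785  0.23011825]]
[np.float64(0.3753232996967314), np.float64(0.1680613734958898), np.float64(0.37689092257318657), np.float64(0.16788439035659114)]
pose [0.50683602 0.03300793] -7.120475284518059 [[ 1.1841085   1.93271013]
 [ 0.76219991 -2.72766793]
 [-1.00168197 -1.16565158]
 [-0.94462644  1.96060938]]
alcove [82.88386197 97.37717406]
alcove [50.65884971 92.56126816]
alcove [ 81.71347679 -94.62138409]
alcove [ 51.06887755 -95.47174045]
seg 275 [78.18283579 35.04928199]
seg 275 [61.91597392 33.36169361]
seg 397 [79.0672018  -8.89507243]
seg 397 [ 61.00050115 -10.67145354]
seg 150 [71.75655538 79.49893768]
seg 530 [ 71.31496744 -57.57638828]
tape [-34.71165609  82.6011443 ]
nut [-35.18080898 -66.83552925]
```

View pics/sc_v.png

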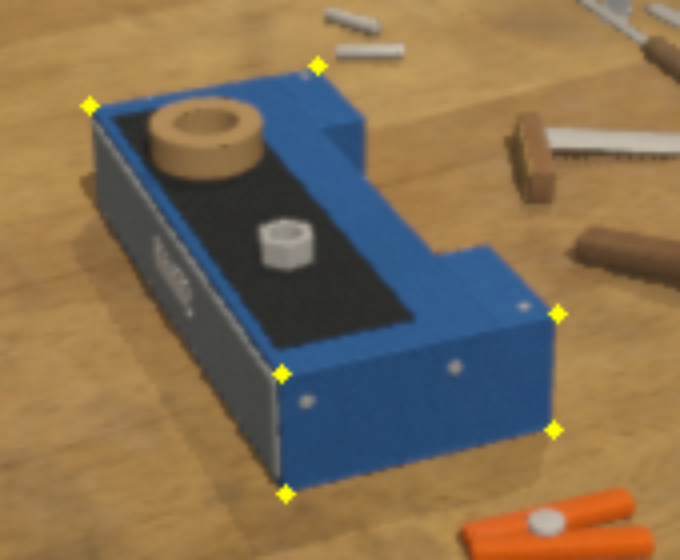

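The fitted pose agrees with the case's given size, the alcove position and the scene view. The suspected notch spans y≈-11 to 34 mm, centred near +12. Next I'll close the gripper, touch the solid ledge at y=62 as a reference, then probe the notch.

```bash
cat >> h.py <<'E'
z_=np.load("pose.npz");th=float(z_["th"]);t0=z_["t"];Rc=np.array([[np.cos(th),-np.sin(th)],[np.sin(th),np.cos(th)]])
def W(x,y,tip): # case mm, tip height mm -> TCP
    return [*(Rc@np.array([x,y])/1e3+t0),tip/1e3+.017]
a=-th/2
Q=[np.sin(a),np.cos(a),0,0]
E
python3 - <<'E'
from h import *
from workcell import env
env.command_gripper(0.0)
env.move_to(W(67,62,130),Q)
print(env.read_time(),env.read_eef_pos(),W(67,62,130),env.read_tcp_rot(),Q,env.read_width())
env.move_l(W(67,62,50),v=.12)
f0=np.array(env.read_contact_force())
print(env.read_time(),f0,env.tips_ahead)
hit=env.move_l(W(67,62,28),v=.02,threshold=1.5)
print(hit,env.read_eef_pos()[2]-.017,np.array(env.read_contact_force())-f0,env.read_time())
env.move_l(W(67,62,44),v=.08)
print(env.read_time())
E
```

```text
2.8917 [0.58084859 0.08714216 0.14716207] [np.float64(0.5810045759139483), np.float64(0.08622470846148797), 0.14700000000000002] [6.14694808e-02 9.98108949e-01 1.60247717e-04 4.90433335e-05] [np.float64(0.06209788982259956), np.float64(0.9980700637127538), 0, 0] 0.0028451748508445973
3.7083 [-0.02738561  1.11382048  0.29679168] 0.017
False 0.028154508917748268 [ 0.57656564 -0.89645879 -0.42648383] 4.9583
5.3083
```

There was no contact at tip height 28 mm, although the ledge should be at 34. I'll look before going lower.

Run:
```python
from h import *
from workcell import env,optics
ims=[]
for n in("scene","top","wrist"):
    c=optics.camera(n);im=c["pixels"][:,:,::-1].copy();cv2.imwrite(f"pics/{n}1.png",im)
    if n=="scene": ims.append(cv2.resize(im[130:330,230:400],None,fx=3,fy=3))
    if n=="top": ims.append(cv2.resize(im[190:320,210:440],None,fx=3.4,fy=3.4))
    if n=="wrist": ims.append(im)
for i,x in enumerate(ims): cv2.imwrite(f"pics/v1_{i}.png",x)
```

```text
(no output)
```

View pics/v1_0.png

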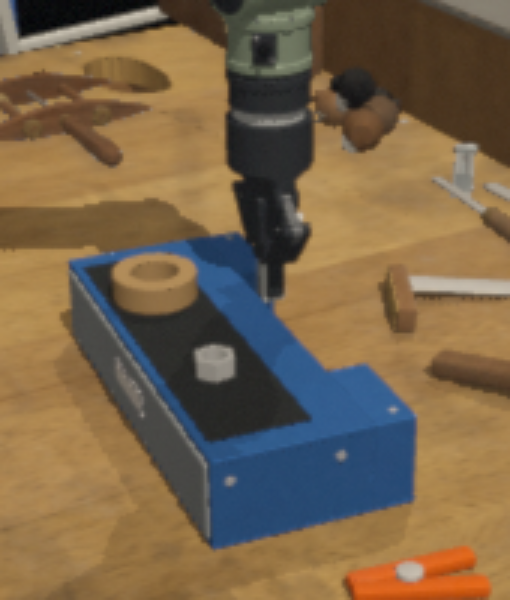

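View pics/v1_1.png

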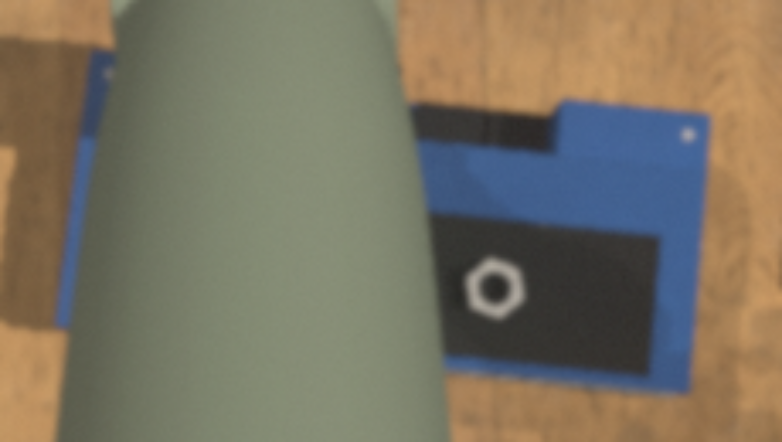

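View pics/v1_2.png

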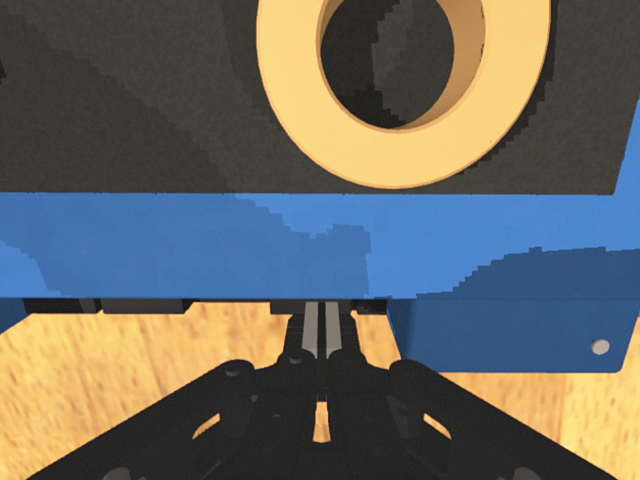

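The arm hides the case in the top view. The scene view shows the fingertip in the alcove. In the wrist view the tips are at about (322,298), over the ledge segment at 270–355, and there's a gap where the ledge looks lower at 190–270. I'll check these against projections.

Run:
```python
from h import *
from workcell import env,optics
from scipy.spatial.transform import Rotation as Ro
p=np.array(env.read_eef_pos());q=env.read_tcp_rot();c=optics.camera("wrist")
T=np.eye(4);T[:3,:3]=Ro.from_quat(q).as_matrix();T[:3,3]=p;M=T@c["T_tool_cam"]
cam=dict(c);cam["R"]=M[:3,:3].T;cam["t"]=-M[:3,:3].T@M[:3,3]
print(p, "case",Rc.T@(p[:2]-t0)*1e3)
pc=lambda x,y,z:proj(cam,[*(Rc@np.array([x,y])/1e3+t0),z/1e3]).round(1)
for s in[(82,97,34),(82,35,34),(82,-11,34),(82,-97,34),(50,97,80),(50,-97,80),(85,97,80),(85,190,80),(85,12,0),(80,12,24)]:print(s,pc(*s))
print("tip",proj(cam,p+[0,0,-.017]),"tcp",proj(cam,p))
# pixels measured
w=lambda u,v,z:(Rc.T@(ray(cam,(u,v),z)[:2]-t0)*1e3).round(1)
for u,v,z in[(190,313,.034),(270,313,.034),(24,313,.034),(355,313,.034),(387,298,.08),(402,372,.08),(100,298,.08)]:print(u,v,w(u,v,z))
im=c["pixels"][:,:,::-1][280:420,0:420];cv2.imwrite("pics/w2.png",cv2.resize(np.clip(im.astype(float)*2,0,255).astype(np.uint8),None,fx=1.9,fy=3))
```

```text
[0.58083199 0.08622276 0.06084133] case [66.82898968 61.9766709 ]
(82, 97, 34) [384.  312.6]
(82, 35, 34) [269.3 312.6]
(82, -11, 34) [184.2 312.5]
(82, -97, 34) [ 25.2 312.5]
(50, 97, 80) [407.3 296.8]
(50, -97, 80) [-84.9 296.8]
(85, 97, 80) [401.2 371.5]
(85, 190, 80) [620.4 371.5]
(85, 12, 0) [240.3 290.6]
(80, 12, 24) [230.8 300.8]
tip [319.04703717 295.11480837] tcp [318.83134066 311.46096501]
190 313 [82.3 -7.9]
270 313 [82.3 35.4]
24 313 [ 82.3 -97.7]
355 313 [82.3 81.3]
387 298 [50.5 89. ]
402 372 [85.2 97.4]
100 298 [ 50.5 -24.2]
```

View pics/w2.png

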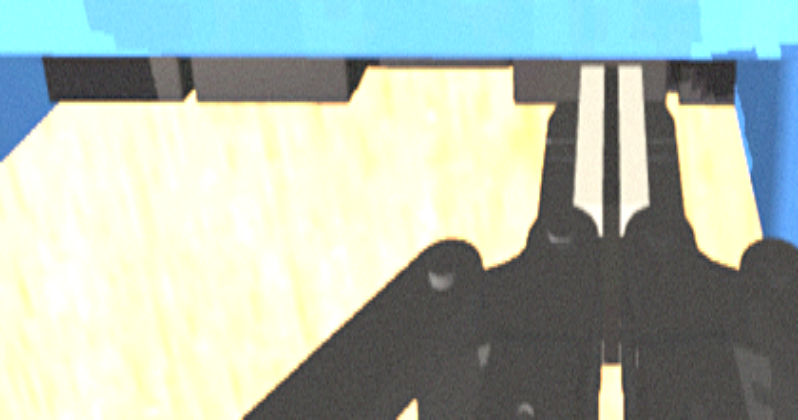

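The projections match: the ledge back edge is at row 312.6, and the sunken key spans y≈-8 to 35, so its centre is about 13. Lateral calibration is good, so the tip must be higher than nominal. I'll continue the guarded descent on the solid ledge to calibrate it; the body still clears the case top down to a nominal tip of 18.

Run:
```python
from h import *
from workcell import env
env.pause(.2)
print(env.read_time(),np.array(env.read_contact_force()))
env.move_l(W(67,62,30),v=.08);env.pause(.2)
print(env.read_eef_pos()[2],np.array(env.read_contact_force()))
hit=env.move_l(W(67,62,18),v=.015,threshold=2)
print(hit,env.read_eef_pos()[2]-.017,np.array(env.read_contact_force()),env.read_time(), env.read_width())
env.pause(.2);print(env.read_eef_pos()[2]-.017,np.array(env.read_contact_force()))
```

```text
5.7083 [-0.36728896  0.44271568  0.19887004]
0.04723893592427836 [0.23264392 0.60030243 0.24423347]
False 0.018066580153977427 [0.47260695 0.14417363 0.09035596] 7.1833 0.00372311168509396
0.018123812448928925 [ 0.10345272 -0.04497155  0.64749372]
```

Run:
```python
from h import *
from workcell import env,optics
c=optics.camera("wrist");im=c["pixels"][:,:,::-1];cv2.imwrite("pics/w3.png",cv2.resize(np.clip(im[270:400,200:440].astype(float)*2.2,0,255).astype(np.uint8),None,fx=3.3,fy=3.3))
c=optics.camera("scene");im=c["pixels"][:,:,::-1];cv2.imwrite("pics/s3.png",cv2.resize(im[180:290,260:380],None,fx=5,fy=5))
```

```text
(no output)
```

View pics/w3.png

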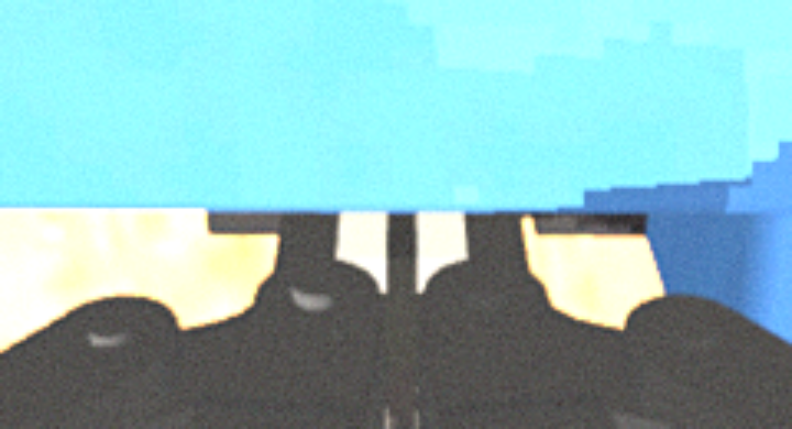

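View pics/s3.png

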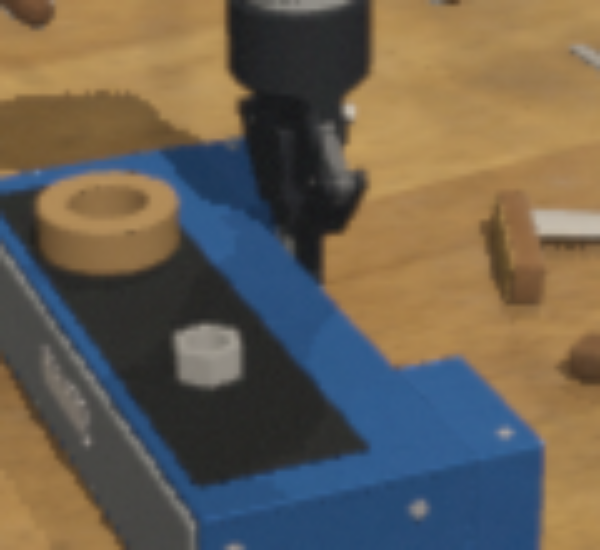

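View pics/wrist0.png

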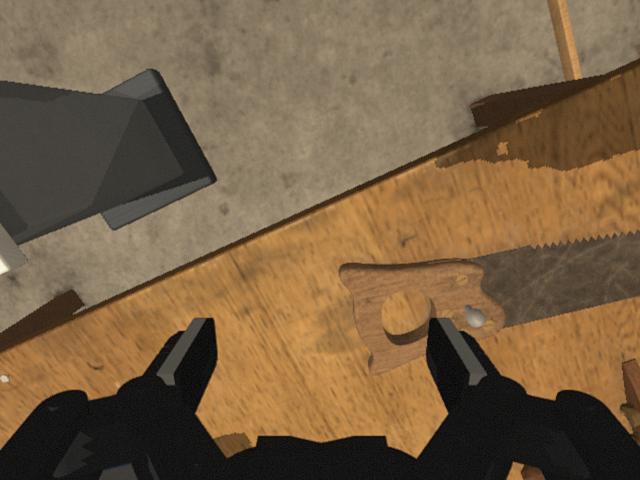

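At the start, the open tips show at row 318 with a 211 px gap for 85 mm. That puts them about 20 mm further back than stated. I'll raise the arm and measure the shut tips from two views before pressing anything.

Run:
```python
from h import *
from workcell import env,optics
env.move_l(W(67,62,130),v=.25)
env.pause(.1)
p=env.read_eef_pos();q=env.read_tcp_rot();print(env.read_time(),p,q,env.read_width(),env.tips_ahead)
w=optics.camera("wrist");s=optics.camera("scene")
pickle.dump((p,q,w,s),open("c4.pkl","wb"))
im=w["pixels"][:,:,::-1];cv2.imwrite("pics/w4.png",cv2.resize(np.clip(im[260:420,220:420].astype(float)*1.8,0,255).astype(np.uint8),None,fx=3.5,fy=3.5))
u=proj(s,p);v=proj(s,np.array(p)+[0,0,-.017]);print(u,v)
x0,y0=int(u[0])-60,int(u[1])-80
im=s["pixels"][:,:,::-1].copy();im=cv2.resize(im[y0:y0+130,x0:x0+120],None,fx=4.5,fy=4.5)
for a in(u,v): cv2.circle(im,(int((a[0]-x0+.5)*4.5),int((a[1]-y0+.5)*4.5)),3,(0,0,255),-1)
cv2.imwrite("pics/s4.png",im);print(x0,y0)
```

```text
8.1833 [0.57981007 0.08619337 0.14560305] [ 6.21026614e-02  9.98068907e-01 -1.15788811e-04 -1.30512249e-03] -0.000776805002077737 0.017
[319.55164745 202.30287165] [319.60895101 208.24476746]
259 122
```

View pics/w4.png

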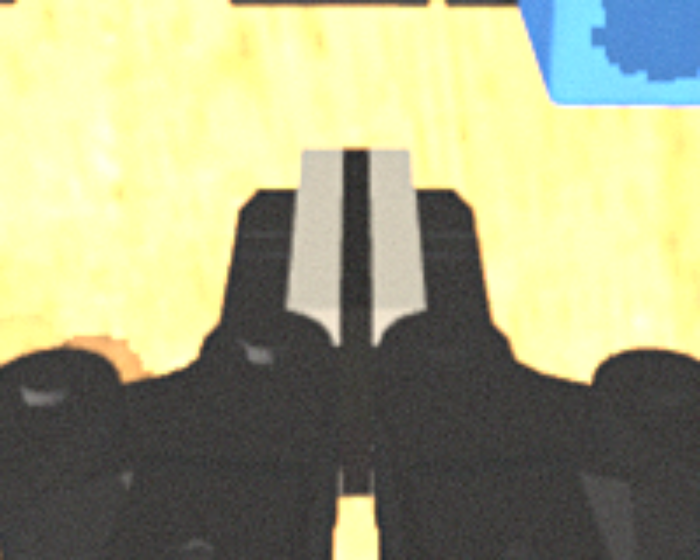

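View pics/s4.png

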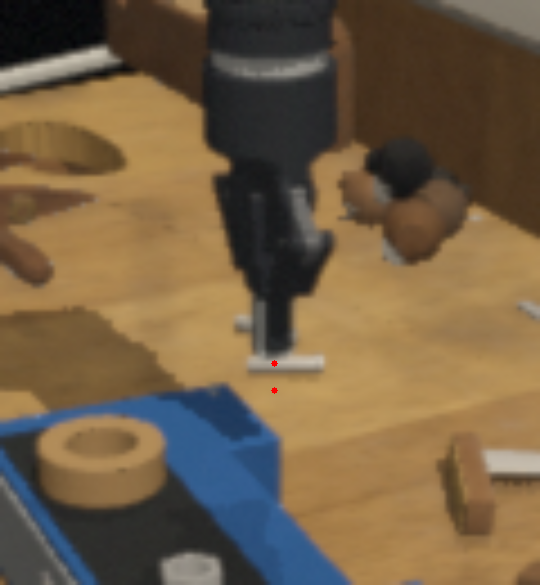

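Both views put the shut tips about 5–12 mm behind the TCP, not 17 mm ahead, so the stated tip offset doesn't hold here. I'll calibrate it by touch on the solid ledge, with a guarded descent to a lower limit.

```bash
cat >> h.py <<'E'
def T(x,y,z): return [*(Rc@np.array([x,y])/1e3+t0),z/1e3]  # TCP height in mm
E
python3 - <<'E'
from h import *
from workcell import env
env.move_l(T(68,62,45),v=.2);env.pause(.2)
f0=np.array(env.read_contact_force());print(f0,env.read_time())
hit=env.move_l(T(68,62,18),v=.015,threshold=2)
print(hit,env.read_eef_pos(),np.array(env.read_contact_force()),env.read_torque(),env.read_time())
env.pause(.2);print(env.read_eef_pos()[2],np.array(env.read_contact_force()))
E
```

```text
[0.38505502 1.11086112 0.35891486] 9.1417
True [0.58196302 0.08611236 0.02749032] [-0.3316617  -0.4519891   4.93668776] [ 0.03786784  0.16710853 -0.02363272] 10.2833
0.0274656295719844 [-1.03310638 -0.37596954  5.60076861]
```

Contact with the ledge came at TCP 27.5 mm, so the tip sits 6.5 mm behind the TCP, as both views suggested. The key top is therefore expected at TCP ≈17.5. Now I'll probe at y=13.

Run:
```python
from h import *
from workcell import env
env.move_l(T(68,62,36),v=.06)
env.move_l(T(68,13,36),v=.1);env.pause(.2)
f0=np.array(env.read_contact_force());print(f0,env.read_eef_pos(),T(68,13,36))
hit=env.move_l(T(68,13,16),v=.015,threshold=1.5)
print(hit,env.read_eef_pos(),np.array(env.read_contact_force()),env.read_time())
env.pause(.2);print(env.read_eef_pos()[2],np.array(env.read_contact_force()),env.read_torque())
```

```text
[-0.36981216 -0.11597211  0.1364484 ] [0.57593808 0.03800802 0.03597326] [np.float64(0.5759230152226438), np.float64(0.03747865486798576), 0.036]
True [0.57582607 0.03747413 0.01730288] [0.49487984 0.18889678 3.54407022] 12.7583
0.017265741170939788 [0.60984254 0.27970241 5.19983959] [ 0.01678302 -0.10627615 -0.03081989]
```

It dropped into the notch, with contact at TCP 17.3 against the expected 17.5. I'll press gently now.

Run:
```python
from h import *
from workcell import env
for z in(15.5,14,12.5,11.3):
    hit=env.move_l(T(68,13,z),v=.015,threshold=8);env.pause(.15)
    print(z,hit,env.read_eef_pos()[2],np.array(env.read_contact_force()),env.read_time())
    if hit:break
from workcell import optics
c=optics.camera("scene");im=c["pixels"][:,:,::-1];cv2.imwrite("pics/s5.png",cv2.resize(im[180:330,220:380],None,fx=4,fy=4))
```

```text
15.5 False 0.01570509151198551 [-0.23128774  0.40849745  5.33674196] 13.3583
14 False 0.014127232991449714 [-0.91834967  0.35385086  4.48239154] 13.7583
12.5 False 0.012395872358516052 [-0.25593429  0.54209947  2.37389714] 14.1583
11.3 False 0.011302270565278428 [-0.25849669 -0.3461739   2.63171008] 14.5583
```

View pics/s5.png

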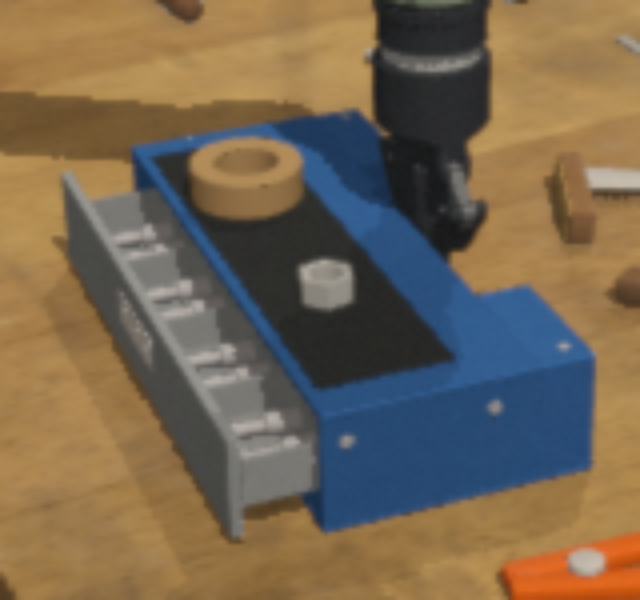

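The drawer has sprung open and nothing else has moved. I'll hold briefly, lift straight up, clear the area and check.

Run:
```python
from h import *
from workcell import env,optics
env.pause(.15)
env.move_l(T(68,13,40),v=.05);env.move_l(T(68,13,180),v=.2)
env.move_j([1.007,.326,-.193,1.052,0,1.437]);env.pause(.3)
c=optics.camera("top");im=c["pixels"][:,:,::-1].copy();cv2.imwrite("pics/t6.png",im)
d=pickle.load(open("c0.pkl","rb"))["top"];a=d["pixels"][:,:,::-1]
o=np.vstack([cv2.resize(k[195:325,170:480],None,fx=2.2,fy=2.2) for k in(a,im)]);cv2.imwrite("pics/cmp.png",o)
def cen(k,lo,hi,roi):
    x0,y0,x1,y1=roi;m=cv2.inRange(cv2.cvtColor(k[y0:y1,x0:x1].copy(),cv2.COLOR_BGR2HSV),lo,hi);M=cv2.moments(m,True);return round(M["m10"]/M["m00"]+x0,1),round(M["m01"]/M["m00"]+y0,1)
for n,lo,hi,roi in[("tape",(5,60,90),(25,255,255),(250,245,315,295)),("nut",(0,0,110),(180,60,255),(335,260,375,290)),("clamp",(0,180,120),(9,255,255),(435,225,480,285)),("padlock",(0,0,120),(180,90,255),(175,225,215,262))]:
    try: print(n,cen(a,lo,hi,roi),cen(im,lo,hi,roi))
    except Exception as e: print(n,e)
mot=cv2.cvtColor(cv2.absdiff(a.copy(),im),cv2.COLOR_BGR2GRAY)
for n,roi in[("padlock",(175,225,215,262)),("clamp",(435,225,480,285)),("tape",(250,245,315,295)),("nut",(335,260,375,290))]:
    x0,y0,x1,y1=roi;print(n,"maxdiff",mot[y0:y1,x0:x1].max())
al=np.clip(im[205:245,265:385].astype(float)*3,0,255).astype(np.uint8);cv2.imwrite("pics/alc6.png",cv2.resize(al,None,fx=6,fy=6,interpolation=cv2.INTER_CUBIC))
print(env.read_time(),env.read_contact_force())
```

```text
tape (278.9, 268.9) (280.6, 266.2)
nut (355.1, 274.3) (355.1, 274.3)
clamp (455.4, 250.3) (455.2, 250.2)
padlock (199.4, 238.1) (199.5, 238.0)
padlock maxdiff 4
clamp maxdiff 4
tape maxdiff 65
nut maxdiff 5
18.7667 [-1.41195501 -0.02400544 -0.30976196]
```

View pics/cmp.png

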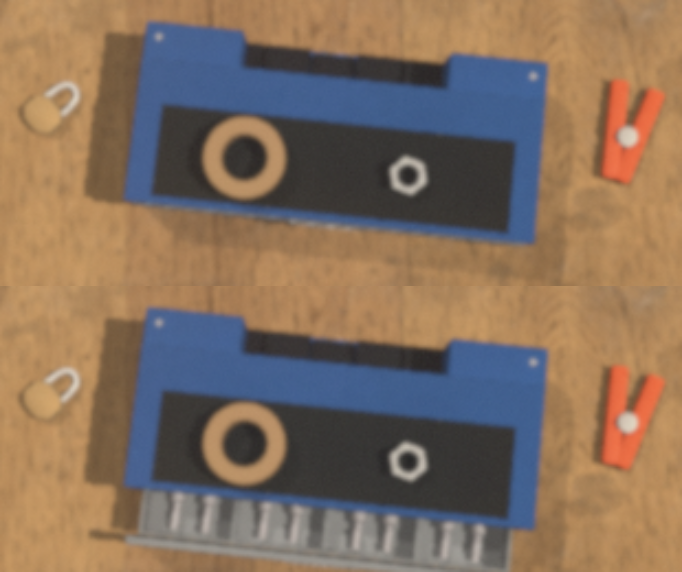

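View pics/alc6.png

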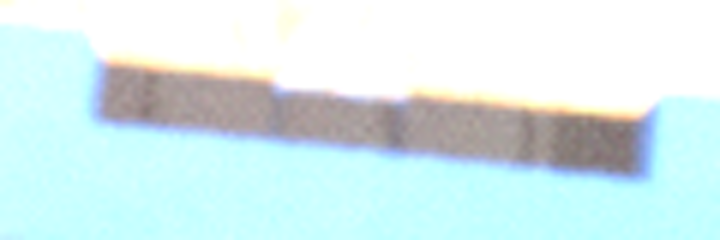

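The comparison shows the drawer out, the loose things in place and the alcove looking as it did before, so the key is back up. The tape's centroid shift comes from the drawer appearing inside its measuring box; the ring itself is in the same place. Handing in.

Run:
```python
from workcell import workorder,env
workorder.close_job();print(env.read_time())
```

```text
the job is handed in; nothing more can be done
the job is handed in; nothing more can be done
```

The drawer is open, the key looks back up, and I handed the job in at about 19 s of the 51 s allowed. The interface gives no verdict, so this rests on my own checks.

**What I did:** I located the case in the top view and confirmed the fit in the scene and wrist views. With the gripper shut, I touched the solid ledge at y = 62 mm, then felt the notch at y ≈ 13 mm, 10 mm lower as expected. I pressed the key about 6 mm with a force reading of 5–6 N at most, which released the drawer. Then I lifted straight up and returned the arm to its start pose.

**Last checks:**
- **Drawer:** it stands out roughly 50 mm, estimated by eye from the top view. I had no joint reading for it.
- **Key:** the alcove picture looks the same as before pressing. I did not measure the key's height.
- **Nut, padlock and clamp:** all are unmoved, with image shifts of 0.2 pixels or less.

**What disagreed:**
- **Fingertip offset:** the stated 17 mm ahead of the TCP did not hold. My first two descents at y = 62 mm stopped short of the ledge. Both camera views and the ledge contact put the shut tips about 6.5 mm behind the TCP, and I used that.
- **Tape check:** the colour centroid shifted by about 3 pixels and the image difference was large. I put this down to the open drawer entering the measuring box, because the roll itself looks unmoved in the before-and-after pictures.

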